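# Box the last knife handle and slide the box into its bay

### The arm

A 6-joint arm with a two-finger parallel gripper is mounted at the origin on the work surface. World frame = base frame: x ahead of the robot, y to its left, z up, the work surface at z = 0. Lengths are in m, angles in degrees, forces in N, time in s.
With the tool pointing down it reaches from about 0.375 to 0.925 m from the base axis. Payload 5.7 kg.
Tool frame: the origin (TCP) lies midway between the tips of the shut fingers; the grasp point (between the pads) lies r.grip_point_offset behind it (r.grip_point_offset is the distance from the TCP to the grasp point, in m); z points along the fingers, y is the line along which they close (so a half turn about z gives the same grasp; the last joint's range is limited). The gripper opens to 85 mm and grips with 20 to 120 N. Pads are 22 mm wide; open, the fingers measure 114 mm over their backs; the gripper's body (76 mm by 85 mm) begins 54 mm behind the grasp point. The pads swing forward as they close: fully open they stand 13 mm farther back than shut.
Start: joints at [67.546, 20.558, 86.54, -0, 72.909, -6.595], TCP at [0.164, 0.577, 0.231] pointing down, gripper open.
Joint ranges: [-170.27, 170.27], [-57.76, 135], [12.27, 136.19], [-55.21, 235.2], [11.17, 155.16], [-170.74, 170.74]. Speed limits (degrees/s): [136.94, 136.94, 180, 180, 180, 180].

### API

Orientations are given as a 3x3 rotation matrix whose columns are the frame's x, y, z axes.
In Python, from plant import r, viewer gives the robot as it stands.
- The arm moves only by the tool servo_tool, never from a script. Its argument "commands" is one flat list of numbers, 7 for each row, row after row: the turn, a rotation vector about the tool's x, y, z in degrees, then the shift along the tool's x, y, z in mm, then the closure, from -1 (fully open) to 1 (shut). In form: [wx, wy, wz, tx, ty, tz, hand, wx, wy, wz, tx, ty, tz, hand, ...]. A call has 1 to 8 rows; each row shifts and turns the commanded pose from where the row before left it, along the tool's axes as they then stand; what a row does not reach is not made up. A row lasts 1/12 s, in which the tool goes at most 41.7 mm and 7.16 degrees, less where a joint would pass 70% of its speed; a pose out of reach is approached as far as the arm can. A call with a gripper value outside its range is refused whole. The fingers move at their own pace and stop on an object; "squeeze" is the grip in N (left out, the last holds). Time passes only in rows, so rows that do not move let the fingers close. It gives the time, the measured TCP pose, the force, the opening and the grip force at its end, in the units of the state.
- r.observe(): the state, without advancing time (a new reading comes with each control period).
- viewer.camera(name): name is "scene" or "top" or "wrist"; returns a dict with "image" (480x640x3 uint8, red, green, blue), "range_z" (480x640 float32, m along the optical axis (not along the pixel's ray), 0 where there is no reading), "K" (3x3 intrinsics, pixels), "origin" and "rotation" of the camera in the world; the wrist camera has in their place "hand_eye" (4x4, takes a point from camera to tool coordinates, whose origin is the TCP and whose axes are the flange's). Camera axes: x right, y down, z forward; pixel columns grow to the right and rows downward; lengths in m; the calibration is good to about 2 mm. A picture is of the moment at which its call begins: read the wrist's pose just before it.
- r.job_done(): hands the job in; it is judged then, once.
The state is a dict: "clock": time; "joint_positions": joint angles; "qd": joint speeds; "joint_torque": joint torques, N m; "tcp_pos": TCP position; "tool_rot": TCP orientation; "force": force on the tool from outside, world axes, zero at the start; "wrist_torque": the same for the moment, N m; "width": finger opening in m; "grasp_force": force on a finger pad.
Only numpy, scipy, OpenCV 4.12 (cv2) and the standard library are available. Lean on these libraries where they do the work, as an engineer would, in place of code of your own. Each camera call takes 0.05 s, during which the arm holds its last target. There are 200 camera calls.

### The job

Lift the empty steel box off the wooden stand, set it down gently on the bench just in front of the empty bay of the wire rack, lined up with the bay, and let go of it. Drop the loose knife handle into it, then, without lifting the loaded box again, gently push it along the bench into the bay until it is fully home against the stop bar. Keep the box upright and leave everything else where it is.

Things in the scene. Friction and masses are not known exactly. Their poses are not given: they have to be found in the camera images.
- box: Open-topped, empty plain steel box, 140 long (its x) x 60 wide (its y) x 40 high, walls and floor 3 mm; mass about 0.2 kg. Starts on the wooden stand. Both ends are alike. Origin: centre of its underside, z up.
- stand: Fixed wooden block on which the box starts, 180 (x) x 100 (y) x 45 high. Origin: centre of its underside.
- handle: Loose knife handle lying on the bench: lacquered wood, 26 wide (its y) x 22 high with rounded edges, with a brass ferrule (20 diameter, 22 long) at its +x end, 100 long in all, no blade. Origin: centre of its underside, z up.
- handle_mid (a point): Centre of the loose handle, 11 mm above its underside.
- bay_home (a point): Point on the bench in the empty bay of the rack: the box is fully home when its origin is here and its long side along x. Axes: x points into the bay (the push direction, roughly world +y), z up. The stop bar is 70 mm past it. When home the box sticks 7 mm out of the mouth.
- bay_mouth (a point): Middle of the mouth of the empty bay, 63 mm before bay_home along x and 20 mm above the bench.
- bay_a: One of the two occupied bays, with its full box of handles (fixed). Origin: on the bench at its home point, axes as the rack.
- bay_b: The other occupied bay with its full box (fixed). Origin and axes likewise.
- knife: Bystander: finished knife lying on the bench: the same kind of handle, with a blade towards its +x, reaching 227 from the origin; 42 wide, 22 high. Origin: under the middle of its handle.
- wheel: Bystander: grey abrasive disc lying flat, 104 diameter, 22 thick. Origin: centre of its underside.
- dish: Bystander: small steel dish, 70 diameter, 25 high. Origin: centre of its underside.
- offcut: Bystander: pale wooden strip, 130 (x) x 45 (y) x 20 high. Origin: centre of its underside.
- rack: Fixed rack of three wire bays side by side, 86 mm apart; two hold full boxes, which one is empty varies. A bay is open at its mouth and floor; side wires 72 mm apart inside; cross wires over it, underside 52, top 58 above the bench. Stop bar across the far ends, 262 long (its y), 30 high. Origin: on the bench at the home point of the middle bay; x into the bays.
There are look-alikes about, which are no part of the job. Leave any purple look-alike of the box alone.

How it is judged:
By the outcome, as a careful person would: the job done as asked, in the order asked, and still so for the second after the job is handed in, with the robot touching nothing.
It also fails if it takes over 64 s, if anything falls off the work surface, if the arm or the gripper's body presses on something with over 40 N, if the wrist force passes 120 N, or if a joint passes its speed limit or range.

## Working session

There is one attempt and no reset: what is moved stays moved. The work goes in short steps, Python scripts to look and compute and a tool call to move; the robot and the scene stay as the last step left them, time stands still between calls to the robot, and variables do not carry over. Pictures are saved under pics/ and viewed, at most 10 in all, crops included, and the job is handed in when it is done.

Besides the shell and the picture viewer there is one more tool, called after ">>>" by a JSON object that holds its "name" and its "arguments". servo_tool: Moves the arm, as the interface text tells. Its arguments: {"type":"object","properties":{"commands":{"type":"array"},"squeeze":{"type":"number"}},"required":["commands"]}

```bash
mkdir -p pics; ls
cat > h.py <<'E'
import numpy as np, cv2
from plant import r, viewer
def cam(n):
    s=r.observe(); c=viewer.camera(n)
    if n=='wrist':
        T=np.eye(4); T[:3,:3]=np.array(s['tool_rot']); T[:3,3]=s['tcp_pos']
        M=T@np.array(c['hand_eye']); c['origin']=M[:3,3]; c['rotation']=M[:3,:3]
    return c
def cloud(c):
    z=c['range_z']; K=np.array(c['K']); v,u=np.indices(z.shape)
    p=np.stack([(u-K[0,2])/K[0,0]*z,(v-K[1,2])/K[1,1]*z,z],-1)
    P=p@np.array(c['rotation']).T+np.array(c['origin']); P[z==0]=np.nan
    return P
def save(c,f): cv2.imwrite(f,c['image'][:,:,::-1])
E
python3 - <<'E'
from h import *
s=r.observe(); print(s, r.grip_point_offset)
for n in('top','scene'):
    c=cam(n); save(c,f'pics/{n}0.png'); np.save(n+'0.npy',cloud(c)); np.save(n+'0i.npy',c['image']); print(n,c['origin'],c['rotation'],c['K'])
E
```

```text
pics
{'clock': 0.0, 'joint_positions': array([ 6.75481797e+01,  2.05980253e+01,  8.65984515e+01, -1.48377945e-03,
        7.29085937e+01, -6.59346068e+00]), 'qd': array([-0.01594918, -0.11934587, -0.00202824, -0.0087355 ,  0.00041835,
       -0.00687717]), 'joint_torque': array([-1.22607435e-04, -5.27641225e+01, -2.78615570e+01, -1.92757402e-04,
        1.32680786e-02, -3.59588157e-06]), 'tcp_pos': array([0.16369982, 0.57653472, 0.23045621]), 'tool_rot': array([[-9.61942182e-01,  2.73252228e-01, -6.77472835e-04],
       [ 2.73253005e-01,  9.61940690e-01, -1.70427678e-03],
       [ 1.85991258e-04, -1.82453721e-03, -9.99998318e-01]]), 'force': array([0.07272316, 0.64796769, 0.0866005 ]), 'wrist_torque': array([-0.01047436, -0.01093407,  0.03990732]), 'grasp_force': 0.0, 'width': 0.08530027813547501} 0.0187
top [ 0.36497032 -0.05278273  1.33897559] [[-0.0050789  -0.98713834  0.15978769]
 [-0.99995855  0.00622089  0.00664753]
 [-0.00755605 -0.1597473  -0.98712902]] [[575.98641513   0.         319.36096086]
 [  0.         575.98641513 247.49135692]
 [  0.           0.           1.        ]]
scene [1.1327036  0.56127336 0.59695266] [[-0.73061286  0.35882892 -0.58090159]
 [ 0.68274047  0.39437886 -0.61508598]
 [ 0.00838467 -0.84599475 -0.53312529]] [[473.42833396   0.         321.29488694]
 [  0.         473.42833396 239.42177895]
 [  0.           0.           1.        ]]
```

View pics/top0.png

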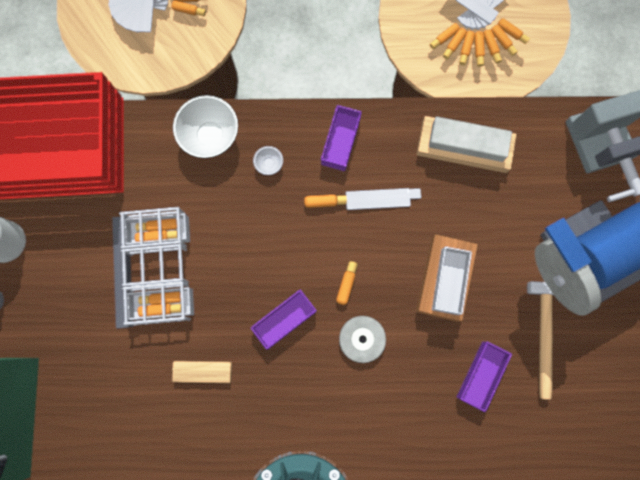

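View pics/scene0.png

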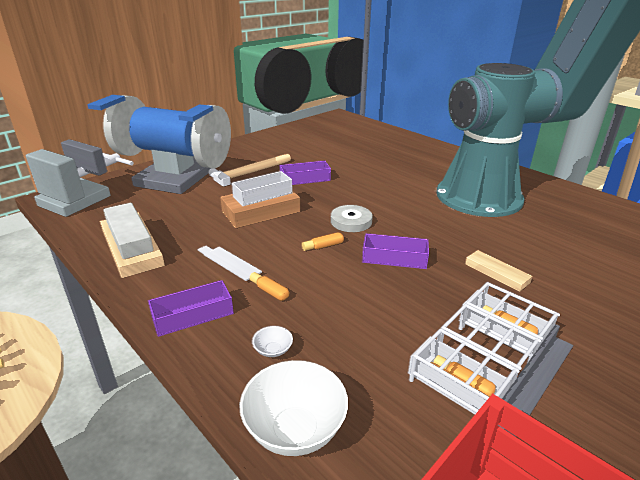

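The top view shows the steel box on its stand at (453,280), with the loose handle at (346,284) and its ferrule at the upper end. The rack is at (152,265) with its mouths facing right, and its middle bay is empty. The finished knife (360,200) has a blade, so it isn't the handle. The three boxes at (284,320), (340,138) and (485,377) are purple look-alikes. The grey-white box on the wooden stand is the only one that fits the description.

Run:
```python
from h import *
I=np.load('top0i.npy'); P=np.load('top0.npy'); Z=P[...,2]
S=np.load('scene0.npy'); SI=np.load('scene0i.npy')
def rect(name,pts,hs=None):
    pts=pts.reshape(-1,3)
    (c,s,a)=cv2.minAreaRect((pts[:,:2]*1000).astype(np.float32)); print(name,len(pts),'c',np.round(c,1),'size',np.round(s,1),'ang',round(a,1),'z med',np.round(np.nanpercentile(pts[:,2],[5,50,95]),4))
def win(u0,u1,v0,v1): 
    m=np.zeros(Z.shape,bool); m[v0:v1,u0:u1]=1; return m
h=cv2.cvtColor(I,cv2.COLOR_RGB2HSV)
w=win(415,485,230,325)
rect('boxrim',P[w&(Z>.072)&(Z<.1)])
rect('stand',P[w&(Z>.035)])
x=w&(h[...,1]<60)
k=win(330,362,258,308)&(h[...,1]>170)&(h[...,2]>150)
rect('handle',P[k&(Z>.006)]); rect('handle colour',P[k])
kk=cv2.minAreaRect(np.argwhere(k)[:,::-1].astype(np.float32)); print(kk)
y=k&(h[...,0]>20); print('ferrule px',np.argwhere(y)[:,::-1].mean(0), P[y].mean(0)); print('hues',np.unique(h[...,0][k],return_counts=True))
rw=win(105,200,200,335)
rect('rack top',P[rw&(Z>.045)&(Z<.07)])
rect('stopbar',P[win(105,130,200,335)&(Z>.018)&(Z<.04)])
# scene clouds
def box(lo,hi): return S[((S>lo)&(S<hi)).all(-1)]
rect('scene rack top',box([.2,.15,.045],[.6,.6,.07]))
b=box([.2,-.45,.075],[.6,-.2,.1]); 
if len(b): rect('scene box',b)
for n,u in (('offcut',(170,235,358,388)),('purple',(248,320,288,352)),('wheel',(335,390,312,366))):
    q=P[win(*u)&(Z>.008)]; print(n,np.round(np.nanmin(q,0),3),np.round(np.nanmax(q,0),3))
c=cv2.resize(I[190:350,100:260],None,fx=3.4,fy=3.4,interpolation=cv2.INTER_CUBIC)
d=cv2.resize(I[225:355,320:490],None,fx=3,fy=3,interpolation=cv2.INTER_CUBIC)
o=np.zeros((544,800,3),np.uint8); 
cv2.imwrite('pics/crop1.png',d[:,:,::-1])
```

```text
boxrim 415 c [ 495.  -336.1] size [ 62.5 140.9] ang 78.6 z med [0.0738 0.0826 0.0876]
stand 3546 c [ 505.9 -334. ] size [101.6 180.7] ang 75.9 z med [0.0412 0.047  0.0834]
handle 274 c [ 485.3 -103. ] size [25.3 74. ] ang 73.5 z med [0.0134 0.0202 0.0248]
handle colour 277 c [ 485.7 -102. ] size [23.3 74.3] ang 70.8 z med [0.0131 0.0202 0.0248]
((345.1835021972656, 287.5550537109375), (11.206568717956543, 32.56609344482422), 16.699243545532227)
ferrule px [nan nan] [nan nan nan]
hues (array([14, 15, 16, 17, 18], dtype=uint8), array([30, 86, 61, 86, 14]))
rack top 2046 c [536.6 329.6] size [256.9 144.1] ang 4.9 z med [0.0523 0.0572 0.062 ]
stopbar 296 c [528.9 397.5] size [258.4  14. ] ang 3.6 z med [0.0202 0.0303 0.0391]
scene rack top 2413 c [505.8 330.9] size [198.6 135.9] ang 4.8 z med [0.0528 0.0559 0.0579]
scene box 420 c [ 495.2 -335. ] size [ 66.  141.9] ang 78.4 z med [0.0755 0.0799 0.0842]
offcut [0.268 0.157 0.008] [0.322 0.288 0.03 ]
purple [ 0.343 -0.035  0.008] [0.478 0.115 0.049]
wheel [ 0.317 -0.193  0.008] [ 0.42  -0.085  0.031]<stdin>:17: RuntimeWarning: Mean of empty slice.
  ret = um.true_divide(
```

View pics/crop1.png

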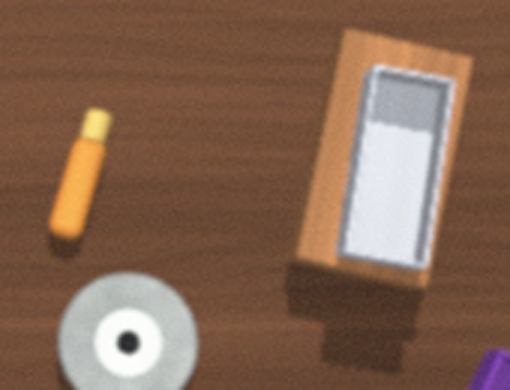

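The crop confirms it: a plain grey steel box on the wooden stand, and a bladeless handle with its yellow ferrule at the upper right. The measured sizes match (62x141 box, 102x181 stand, rim z 0.083). I'll move above the box.

>>> {"name": "servo_tool", "arguments": {"commands": [0, 0, 0, -29, -25.5, 0, -1, 0, 0, 0, -29, -25.5, 0, -1, 0, 0, 0, -29, -25.5, 0, -1, 0, 0, 0, -29, -25.5, 0, -1, 0, 0, 0, -29, -25.5, 0, -1, 0, 0, 0, -29, -25.5, 0, -1, 0, 0, 0, -29, -25.5, 0, -1]}}

```text
clock: 0.68
tcp_pos: [0.3108, 0.3481, 0.2311]
tool_rot: [[-0.962, 0.273, -0.0], [0.273, 0.962, -0.0], [0.0, -0.001, -1.0]]
force: [0.3, -0.1, 0.5]
width: 0.0855
grasp_force: 0.0
```

>>> {"name": "servo_tool", "arguments": {"commands": [0, 0, 0, -29, -25.5, 0, -1, 0, 0, 0, -29, -25.5, 0, -1, 0, 0, 0, -29, -25.5, 0, -1, 0, 0, 0, -29, -25.5, 0, -1, 0, 0, 0, -29, -25.5, 0, -1, 0, 0, 0, -29, -25.5, 0, -1, 0, 0, 0, -29, -25.5, 0, -1]}}

```text
clock: 1.27
tcp_pos: [0.4573, 0.1209, 0.2312]
tool_rot: [[-0.962, 0.273, -0.0], [0.273, 0.962, -0.0], [0.0, -0.0, -1.0]]
force: [-0.1, -0.2, 0.3]
width: 0.0855
grasp_force: 0.0
```

>>> {"name": "servo_tool", "arguments": {"commands": [0, 0, 0, -14, -36, 0, -1, 0, 0, 0, -14, -36, 0, -1, 0, 0, 0, -14, -36, 0, -1, 0, 0, 0, -14, -36, 0, -1, 0, 0, 0, -14, -36, 0, -1, 0, 0, 0, -14, -36, 0, -1]}}

```text
clock: 1.77
tcp_pos: [0.4782, -0.1098, 0.2311]
tool_rot: [[-0.962, 0.273, -0.0], [0.273, 0.962, 0.0], [0.0, 0.0, -1.0]]
force: [0.8, 0.5, -0.6]
width: 0.0858
grasp_force: 0.0
```

>>> {"name": "servo_tool", "arguments": {"commands": [0, 0, 0, -14, -36, 0, -1, 0, 0, 0, -14, -36, 0, -1, 0, 0, 0, -14, -36, 0, -1, 0, 0, 0, -14, -36, 0, -1, 0, 0, 0, -14, -36, 0, -1, 0, 0, -4.5, 0, 0, 0, -1, 0, 0, 0, 0, 0, 0, -1, 0, 0, 0, 0, 0, 0, -1]}}

```text
clock: 2.43
tcp_pos: [0.4962, -0.2999, 0.2307]
tool_rot: [[-0.98, 0.2, -0.001], [0.2, 0.98, 0.001], [0.002, 0.001, -1.0]]
force: [0.5, 0.9, -0.3]
width: 0.0855
grasp_force: 0.0
```

```bash
cat >> h.py <<'E'
def rect(name,pts):
    pts=pts.reshape(-1,3); pts=pts[np.isfinite(pts).all(1)]
    c,s,a=cv2.minAreaRect((pts[:,:2]*1000).astype(np.float32)); print(name,len(pts),'c',np.round(c,1),'size',np.round(s,1),'ang',round(a,1),'z',np.round(np.percentile(pts[:,2],[5,50,95]),4)); return c,s,a
def go(x,y,z):
    s=r.observe(); d=(np.array([x,y,z])-s['tcp_pos'])*1000; R=np.array(s['tool_rot']); print('tool shift',np.round(R.T@d,1),'y ang',round(np.degrees(np.arctan2(R[1,1],R[0,1])),1))
E
python3 - <<'E'
from h import *
c=cam('wrist'); P=cloud(c); save(c,'pics/w1.png'); Z=P[...,2]
m=(abs(P[...,0]-.495)<.12)&(abs(P[...,1]+.336)<.08)
rect('rim',P[m&(Z>.076)&(Z<.095)]); rect('stand',P[m&(Z>.038)&(Z<.055)])
go(.495,-.336,.044)
E
```

```text
rim 2348 c [ 494.5 -337.5] size [ 60.2 139.8] ang 79.0 z [0.0774 0.0851 0.0867]
stand 15432 c [ 505.2 -335.6] size [100.2 179.7] ang 76.2 z [0.0446 0.0477 0.0499]
tool shift [ -6.4 -36.6 186.7] y ang 78.5
```

View pics/w1.png

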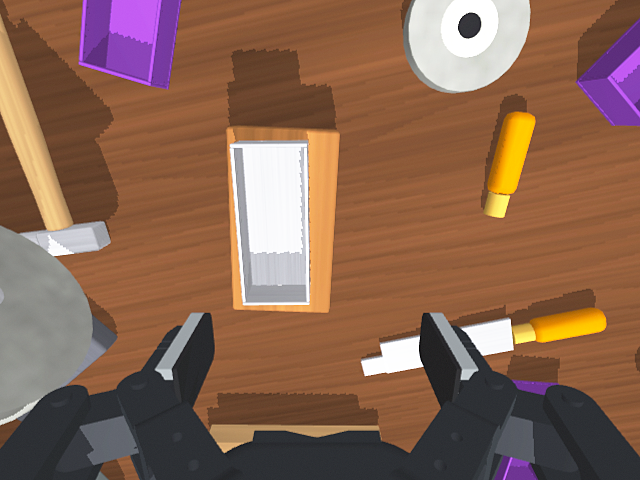

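The wrist view shows the box at (272,222). Its rim measures 60.2x139.8, which agrees with the given size. I'll descend and grip.

>>> {"name": "servo_tool", "arguments": {"commands": [0, 0, -0.5, -3, -18.6, 0, -1, 0, 0, 0, -3, -18.6, 0, -1, 0, 0, 0, 0, 0, 30, -1, 0, 0, 0, 0, 0, 30, -1, 0, 0, 0, 0, 0, 30, -1, 0, 0, 0, 0, 0, 30, -1, 0, 0, 0, 0, 0, 30, -1, 0, 0, 0, 0, 0, 0, -1]}}

```text
clock: 3.15
tcp_pos: [0.4923, -0.3348, 0.0761]
tool_rot: [[-0.982, 0.189, -0.008], [0.189, 0.982, 0.006], [0.009, 0.005, -1.0]]
force: [-0.9, 0.8, -0.8]
width: 0.0859
grasp_force: 0.0
```

>>> {"name": "servo_tool", "arguments": {"commands": [0, 0, 0, 0, 0, 15, -1, 0, 0, 0, 0, 0, 13, -1, 0, 0, 0, 0, 0, 7.5, -1, 0, 0, 0, 0, 0, 0, -1, 0, 0, 0, 0, 0, 0, -1]}}

```text
clock: 3.57
tcp_pos: [0.496, -0.338, 0.0467]
tool_rot: [[-0.982, 0.188, 0.0], [0.188, 0.982, -0.0], [-0.0, -0.0, -1.0]]
force: [0.0, -0.4, 0.5]
width: 0.0855
grasp_force: 0.0
```

>>> {"name": "servo_tool", "arguments": {"commands": [0, 0, 0, 0, 0, 0, 0.6, 0, 0, 0, 0, 0, 0, 0.6, 0, 0, 0, 0, 0, 0, 0.6, 0, 0, 0, 0, 0, 0, 0.6, 0, 0, 0, 0, 0, 0, 0.6, 0, 0, 0, 0, 0, 0, 0.6], "squeeze": 35}}

```text
clock: 4.07
tcp_pos: [0.4963, -0.3384, 0.0471]
tool_rot: [[-0.982, 0.189, 0.002], [0.189, 0.982, -0.001], [-0.002, -0.001, -1.0]]
force: [0.1, 0.7, 5.8]
width: 0.0591
grasp_force: 39.4
```

>>> {"name": "servo_tool", "arguments": {"commands": [0, 0, 0, 0, 0, 0, 0.6, 0, 0, 0, 0, 0, 0, 0.6, 0, 0, 0, 0, 0, -5, 0.6, 0, 0, 0, 0, 0, -10, 0.6, 0, 0, 0, 0, 0, -10, 0.6, 0, 0, 0, 0, 0, 0, 0.6]}}

```text
clock: 4.57
tcp_pos: [0.4968, -0.3389, 0.0733]
tool_rot: [[-0.982, 0.188, 0.003], [0.188, 0.982, -0.002], [-0.003, -0.002, -1.0]]
force: [0.8, -0.3, -2.2]
width: 0.0595
grasp_force: 38.6
```

Held (width 59 mm, about 2 N of weight). I'll carry it up and over to in front of the rack, turning it.

>>> {"name": "servo_tool", "arguments": {"commands": [0, 0, 0, 0, 0, -25, 0.6, 0, 0, 0, 0, 0, -30, 0.6, 0, 0, 0, 0, 0, -30, 0.6, 0, 0, 0, 1.6, 18, -25, 0.6, 0, 0, 0, 3.2, 30, -15, 0.6, 0, 0, 0, 3.2, 36, 0, 0.6, 0, 0, 0, 3.2, 36, 0, 0.6, 0, 0, 0, 3.2, 36, 0, 0.6]}}

```text
clock: 5.23
tcp_pos: [0.5108, -0.1808, 0.1966]
tool_rot: [[-0.982, 0.189, 0.001], [0.189, 0.982, -0.001], [-0.001, -0.0, -1.0]]
force: [-0.0, 0.4, -3.3]
width: 0.0593
grasp_force: 39.7
```

>>> {"name": "servo_tool", "arguments": {"commands": [0, 0, 0, 3.2, 36, 0, 0.6, 0, 0, 0, 3.2, 36, 0, 0.6, 0, 0, 0, 3.2, 36, 0, 0.6, 0, 0, 0, 3.2, 36, 0, 0.6, 0, 0, 0, 3.2, 36, 0, 0.6, 0, 0, 0, 3.2, 36, 0, 0.6, 0, 0, 0, 3.2, 36, 0, 0.6, 0, 0, 0, 3, 34, 0, 0.6]}}

```text
clock: 5.9
tcp_pos: [0.5395, 0.1057, 0.1961]
tool_rot: [[-0.982, 0.188, 0.0], [0.188, 0.982, 0.0], [-0.0, 0.0, -1.0]]
force: [0.2, -1.0, -2.4]
width: 0.0594
grasp_force: 39.7
```

>>> {"name": "servo_tool", "arguments": {"commands": [0, 0, 4, 2, 27, 0, 0.6, 0, 0, 7, 0, 0, 0, 0.6, 0, 0, 7, 0, 0, 0, 0.6, 0, 0, 7, 0, 0, 0, 0.6, 0, 0, 7, 0, 0, 0, 0.6, 0, 0, 7, 0, 0, 0, 0.6, 0, 0, 7, 0, 0, 0, 0.6, 0, 0, 7, 0, 0, 0, 0.6]}}

```text
clock: 6.57
tcp_pos: [0.5427, 0.1306, 0.196]
tool_rot: [[-0.435, 0.9, -0.0], [0.9, 0.435, -0.0], [-0.0, -0.0, -1.0]]
force: [0.6, -0.1, -2.5]
width: 0.0597
grasp_force: 39.7
```

>>> {"name": "servo_tool", "arguments": {"commands": [0, 0, 7, 0, 0, 0, 0.6, 0, 0, 7, 0, 0, 0, 0.6, 0, 0, 6, 0, 0, 0, 0.6, 0, 0, 2, 0, 0, 0, 0.6, 0, 0, 0, 0, 0, 0, 0.6, 0, 0, 0, 0, 0, 0, 0.6]}}

```text
clock: 7.07
tcp_pos: [0.5428, 0.1305, 0.1959]
tool_rot: [[-0.074, 0.997, 0.0], [0.997, 0.074, -0.0], [-0.0, 0.0, -1.0]]
force: [0.2, -0.2, -2.1]
width: 0.0594
grasp_force: 39.7
```

Run:
```python
from h import *
c=cam('wrist'); P=cloud(c); save(c,'pics/w2.png'); np.save('w2.npy',P); s=r.observe(); print(s['tcp_pos'],s['tool_rot'],s['width'],s['force'])
```

```text
[0.5427873  0.13055864 0.19590597] [[-7.37250787e-02  9.97278603e-01  2.94733526e-05]
 [ 9.97278597e-01  7.37250815e-02 -1.07326016e-04]
 [-1.09206865e-04  2.14805248e-05 -9.99999994e-01]] 0.05942445002099673 [-0.08690485 -0.30593117 -2.4027592 ]
```

View pics/w2.png

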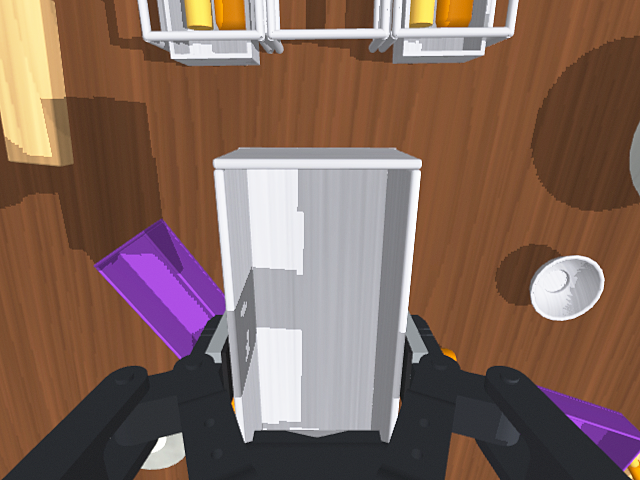

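The wrist view shows the held box at (317,300) roughly square to the empty middle bay, whose mouth is at (325,35), between the full boxes ending at (215,58) and (440,55). Next I'll measure the bay and the box rim.

Run:
```python
from h import *
P=np.load('w2.npy'); Z=P[...,2]; v,u=np.indices(Z.shape)
# front top wire
m=(v<60)&(Z>.048)&(Z<.066)&(u>140)&(u<520)
Q=P[m]; print(len(Q), np.percentile(Q[:,2],[5,50,95]))
pts=[]
for uu in range(145,515,4):
    k=m&(u==uu); 
    if k.sum():
        p=P[k]; pts.append(p[np.argmin(p[:,1])])
pts=np.array(pts); f=np.polyfit(pts[:,0],pts[:,1],1); res=pts[:,1]-np.polyval(f,pts[:,0]); g=abs(res)<.003; f=np.polyfit(pts[g,0],pts[g,1],1)
print('front wire y=',f,'ang',np.degrees(np.arctan(f[0])), pts[g,0].min(),pts[g,0].max(), pts[g,1].mean(),g.mean())
# along-wires: histogram in rack-lateral coordinate of top wires
a=np.arctan(f[0]); ex=np.array([np.cos(a),np.sin(a)]);ey=np.array([-np.sin(a),np.cos(a)])
lat=Q[:,:2]@ex; dep=Q[:,:2]@ey; d0=f[1]*np.cos(a)
far=dep>d0+.008
h,e=np.histogram(lat[far],np.arange(.38,.7,.003)); print([(round(x,3),n) for x,n in zip(e,h) if n>5], 'd0',d0)
for n,(u0,u1) in {'L':(160,268),'R':(388,492)}.items():
    k=(u>u0)&(u<u1)&(v<72)&(Z>.03)&(Z<.046); q=P[k]; l=q[:,:2]@ex; d=q[:,:2]@ey
    fr=d<d.min()+.006
    print(n,k.sum(),'front',np.percentile(d,2),'lat ends',np.percentile(l[fr],[1,99]),'mid',np.percentile(l[fr],[1,99]).mean(), np.median(q[:,2]))
k=(v>135)&(v<440)&(u>205)&(u<430)&(Z>.175)&(Z<.2); print('heldz',np.percentile(P[k][:,2],[5,50,95]));
print('box rim',np.percentile(P[(v>150)&(v<172)&(u>215)&(u<420)][:,2],[5,50,95]))
rect('held',P[(v>145)&(v<310)&(u>205)&(u<430)&(Z>.17)])
# full boxes from top camera
T=np.load('top0.npy'); 
for lo,hi in ((.42,.5),(.59,.68)):
    q=T[(T[...,0]>lo)&(T[...,0]<hi)&(T[...,1]>.2)&(T[...,1]<.45)&(T[...,2]>.05)&(T[...,2]<.066)]; print(len(q))
R=np.array(r.observe()['tool_rot']); print(ex,ey)
```

```text
5355 [0.05568084 0.05809664 0.05966944]
front wire y= [0.0854881  0.21871701] ang 4.886227266558135 0.4146007921727854 0.66841748892623 0.2650471726116698 1.0
[(np.float64(0.434), np.int64(53)), (np.float64(0.437), np.int64(162)), (np.float64(0.44), np.int64(6)), (np.float64(0.512), np.int64(106)), (np.float64(0.515), np.int64(120)), (np.float64(0.518), np.int64(36)), (np.float64(0.521), np.int64(114)), (np.float64(0.524), np.int64(77)), (np.float64(0.596), np.int64(60)), (np.float64(0.599), np.int64(109)), (np.float64(0.602), np.int64(51)), (np.float64(0.605), np.int64(107)), (np.float64(0.608), np.int64(104)), (np.float64(0.611), np.int64(11)), (np.float64(0.683), np.int64(136)), (np.float64(0.686), np.int64(85))] d0 0.21792214547555164
L 1320 front 0.20872730145105597 lat ends [0.44622302 0.50576551] mid 0.4759942656882352 0.03995824832123315
R 1329 front 0.20866910853477313 lat ends [0.61762436 0.67714715] mid 0.6473857593072758 0.03994289699946091
heldz [0.19652393 0.19746053 0.19848283]
box rim [nan nan nan]
held 31412 c [540.4 167.3] size [60.6 70. ] ang 4.2 z [0.1967 0.1981 0.2346]
624
475
[0.9963658  0.08517742] [-0.08517742  0.9963658 ]
```

>>> {"name": "servo_tool", "arguments": {"commands": [0, 0, -0.66, 0, 0, 0, 0.6, 0, 0, 0, 22.5, 4.8, 0, 0.6, 0, 0, 0, 22.4, 4.8, 10, 0.6, 0, 0, 0, 0, 0, 30, 0.6, 0, 0, 0, 0, 0, 35, 0.6, 0, 0, 0, 0, 0, 35, 0.6, 0, 0, 0, 0, 0, 30, 0.6, 0, 0, 0, 0, 0, 20, 0.6]}}

```text
clock: 7.78
tcp_pos: [0.547, 0.1759, 0.0329]
tool_rot: [[-0.085, 0.996, -0.003], [0.996, 0.085, -0.001], [-0.0, -0.003, -1.0]]
force: [-0.5, -0.4, -2.0]
width: 0.0597
grasp_force: 39.6
```

>>> {"name": "servo_tool", "arguments": {"commands": [0, 0, 0, 0, 0, 10, 0.6, 0, 0, 0, 0, 0, 6, 0.6, 0, 0, 0, 0, 0, 4, 0.6, 0, 0, 0, 0, 0, 3, 0.6, 0, 0, 0, 0, 0, 0, 0.6, 0, 0, 0, 0, 0, 0, 0.6]}}

```text
clock: 8.28
tcp_pos: [0.5496, 0.1763, 0.0138]
tool_rot: [[-0.084, 0.996, 0.002], [0.996, 0.084, 0.0], [0.0, 0.002, -1.0]]
force: [0.1, -0.2, -1.9]
width: 0.0597
grasp_force: 39.6
```

```bash
python3 -c "
from h import *
s=r.observe();print(s['tcp_pos'],s['force'])"
```

```text
[0.54961358 0.17626174 0.01382503] [ 0.05094057 -0.22362356 -1.85274722]
```

>>> {"name": "servo_tool", "arguments": {"commands": [0, 0, 0, 0, -1, 4, 0.6, 0, 0, 0, 0, 0, 3, 0.6, 0, 0, 0, 0, 0, 2, 0.6, 0, 0, 0, 0, 0, 1, 0.6, 0, 0, 0, 0, 0, 0.5, 0.6, 0, 0, 0, 0, 0, 0, 0.6]}}

```text
clock: 8.78
tcp_pos: [0.5476, 0.176, 0.0022]
tool_rot: [[-0.084, 0.996, -0.0], [0.996, 0.084, -0.0], [-0.0, -0.0, -1.0]]
force: [0.1, -1.2, -1.9]
width: 0.0594
grasp_force: 39.7
```

>>> {"name": "servo_tool", "arguments": {"commands": [0, 0, 0, 0, 0, 0.5, 0.6, 0, 0, 0, 0, 0, 0.5, 0.6, 0, 0, 0, 0, 0, 0, 0.6, 0, 0, 0, 0, 0, 0, 0.6]}}

```text
clock: 9.12
tcp_pos: [0.5477, 0.176, 0.0022]
tool_rot: [[-0.084, 0.996, 0.0], [0.996, 0.084, -0.0], [-0.0, 0.0, -1.0]]
force: [-1.4, -0.2, 6.8]
width: 0.0592
grasp_force: 40.8
```

Contact with the bench. I'll release the box gradually and rise.

>>> {"name": "servo_tool", "arguments": {"commands": [0, 0, 0, 0, 0, 0, 0.2, 0, 0, 0, 0, 0, 0, -0.2, 0, 0, 0, 0, 0, 0, -0.5, 0, 0, 0, 0, 0, 0, -0.8, 0, 0, 0, 0, 0, 0, -1, 0, 0, 0, 0, 0, 0, -1, 0, 0, 0, 0, 0, 0, -1, 0, 0, 0, 0, 0, 0, -1]}}

```text
clock: 9.78
tcp_pos: [0.5477, 0.176, 0.0012]
tool_rot: [[-0.084, 0.996, -0.0], [0.996, 0.084, -0.0], [-0.0, -0.0, -1.0]]
force: [-0.1, -0.9, 0.6]
width: 0.0852
grasp_force: 0.0
```

>>> {"name": "servo_tool", "arguments": {"commands": [0, 0, 0, 0, 0, -8, -1, 0, 0, 0, 0, 0, -20, -1, 0, 0, 0, 0, 0, -30, -1, 0, 0, 0, 0, 0, -35, -1, 0, 0, 0, 0, 0, -35, -1, 0, 0, 0, 0, 0, -35, -1, 0, 0, 0, -20, 0, -20, -1, 0, 0, 0, -35, 0, 0, -1]}}

```text
clock: 10.45
tcp_pos: [0.5557, 0.1236, 0.1904]
tool_rot: [[-0.087, 0.996, 0.01], [0.996, 0.087, 0.002], [0.001, 0.011, -1.0]]
force: [0.8, -1.5, 0.2]
width: 0.0857
grasp_force: 0.0
```

>>> {"name": "servo_tool", "arguments": {"commands": [0, 0, 0, -35, 0, 0, -1, 0, 0, 0, 0, 0, 0, -1, 0, 0, 0, 0, 0, 0, -1]}}

```text
clock: 10.7
tcp_pos: [0.5553, 0.0848, 0.185]
tool_rot: [[-0.081, 0.997, 0.001], [0.997, 0.081, -0.0], [-0.0, 0.001, -1.0]]
force: [0.1, 0.4, 0.2]
width: 0.0853
grasp_force: 0.0
```

Run:
```python
from h import *
s=r.observe(); print(s['tcp_pos'],s['force'],s['width'])
ex=np.array([.99637,.08518]);ey=np.array([-.08518,.99637])
c=cam('wrist'); P=cloud(c); save(c,'pics/w3.png'); np.save('w3.npy',P); Z=P[...,2]
m=(abs(P[...,0]-.548)<.06)&(abs(P[...,1]-.178)<.09)
cc,_,_=rect('placed rim',P[m&(Z>.03)&(Z<.048)]); cc=np.array(cc)/1000; print('lat',cc@ex,'depth',cc@ey)
# handle from top cam
c=cam('top'); I=c['image']; h=cv2.cvtColor(I,cv2.COLOR_RGB2HSV); T=cloud(c); save(c,'pics/t3.png')
k=np.zeros(I.shape[:2],bool); k[250:312,325:366]=1
k&=(h[...,1]>110)&(h[...,2]>150)
n,l,st,_=cv2.connectedComponentsWithStats(k.astype(np.uint8)); k=l==1+np.argmax(st[1:,4])
rr=cv2.minAreaRect(np.argwhere(k)[:,::-1].astype(np.float32)); print(rr); rect('handle',T[k])
```

```text
[0.55534685 0.08484333 0.18501385] [0.10878896 0.40409092 0.18423244] 0.08531699306143237
placed rim 2612 c [548.3 176.5] size [ 60.3 137.4] ang 4.7 z [0.0317 0.0401 0.0417]
lat 0.5613120388281251 depth 0.1291432282797241
((346.6789245605469, 281.9036865234375), (11.589698791503906, 44.2515754699707), 16.699241638183594)
handle 472 c [ 499.9 -106.8] size [ 26.6 104.9] ang 72.8 z [0.0019 0.02   0.0252]
```

View pics/w3.png

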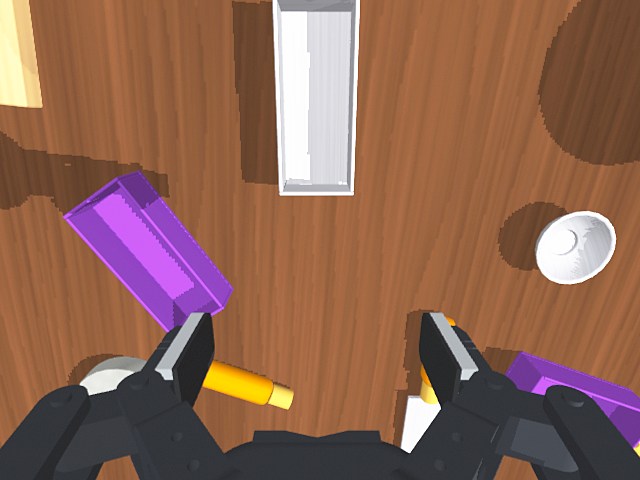

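The box is placed at lateral 0.5613 against the bay's 0.5615, at 4.7° against 4.9°, with its front about 17 mm before the mouth. In the image it is at (317,95), clear of everything. Now for the handle.

>>> {"name": "servo_tool", "arguments": {"commands": [0, 0, -7, 0, 0, 0, -1, 0, 0, -7, 0, 0, 0, -1, 0, 0, -7, 0, 0, 0, -1, 0, 0, -7, 0, 0, 0, -1, 0, 0, -7, 0, 0, 0, -1, 0, 0, -7, 0, 0, 0, -1, 0, 0, -7, 0, 0, 0, -1, 0, 0, -7, 0, 0, 0, -1]}}

```text
clock: 11.47
tcp_pos: [0.5548, 0.0879, 0.1841]
tool_rot: [[-0.877, 0.481, -0.001], [0.481, 0.877, 0.0], [0.001, -0.0, -1.0]]
force: [0.1, 0.1, -1.2]
width: 0.0856
grasp_force: 0.0
```

>>> {"name": "servo_tool", "arguments": {"commands": [0, 0, -7, 0, 0, 0, -1, 0, 0, -5, 0, 0, 0, -1, 0, 0, 0, 0, -33, 0, -1, 0, 0, 0, 0, -33, 0, -1, 0, 0, 0, 0, -33, 0, -1, 0, 0, 0, 0, -33, 0, -1, 0, 0, 0, 0, -33, 0, -1, 0, 0, 0, 0, 0, 0, -1]}}

```text
clock: 12.13
tcp_pos: [0.5051, -0.0744, 0.1842]
tool_rot: [[-0.955, 0.297, -0.001], [0.297, 0.955, -0.002], [0.001, -0.002, -1.0]]
force: [0.7, 0.5, -0.1]
width: 0.0854
grasp_force: 0.0
```

>>> {"name": "servo_tool", "arguments": {"commands": [0, 0, 0, 0, 0, 0, -1, 0, 0, 0, 0, 0, 0, -1]}}

```text
clock: 12.3
tcp_pos: [0.5067, -0.0701, 0.1843]
tool_rot: [[-0.955, 0.295, -0.0], [0.295, 0.955, 0.001], [0.0, 0.001, -1.0]]
force: [-0.4, 0.3, 0.7]
width: 0.0854
grasp_force: 0.0
```

Run:
```python
from h import *
s=r.observe(); print(s['tcp_pos'])
c=cam('wrist'); P=cloud(c); save(c,'pics/w4.png'); I=c['image']; h=cv2.cvtColor(I,cv2.COLOR_RGB2HSV)
k=(np.hypot(P[...,0]-.498,P[...,1]+.106)<.075)&(P[...,2]>.007)&(P[...,2]<.03)&(h[...,1]>90)&(h[...,2]>130)
n,l,st,_=cv2.connectedComponentsWithStats(k.astype(np.uint8)); k=l==1+np.argmax(st[1:,4])
c,_,a=rect('handle',P[k]); go(c[0]/1000,c[1]/1000,.004)
```

```text
[ 0.50667037 -0.07009445  0.18427943]
handle 3045 c [ 496.6 -108.5] size [ 26.1 100.3] ang 72.4 z [0.0151 0.0215 0.0235]
tool shift [ -1.7 -40.1 180.2] y ang 72.9
```

The handle measures 26.1x100.3, as given. I'll descend and grip.

>>> {"name": "servo_tool", "arguments": {"commands": [0, 0, 0.5, -0.8, -20, 0, -1, 0, 0, 0, -0.9, -20, 0, -1, 0, 0, 0, 0, 0, 30, -1, 0, 0, 0, 0, 0, 35, -1, 0, 0, 0, 0, 0, 35, -1, 0, 0, 0, 0, 0, 30, -1, 0, 0, 0, 0, 0, 15, -1, 0, 0, 0, 0, 0, 0, -1]}}

```text
clock: 13.02
tcp_pos: [0.4939, -0.1074, 0.036]
tool_rot: [[-0.953, 0.302, -0.006], [0.302, 0.953, 0.003], [0.007, 0.001, -1.0]]
force: [-0.5, 0.1, -0.4]
width: 0.0853
grasp_force: 0.0
```

>>> {"name": "servo_tool", "arguments": {"commands": [0, 0, 0, 0, 0, 15, -1, 0, 0, 0, 0, 0, 10, -1, 0, 0, 0, 0, 0, 7, -1, 0, 0, 0, 0, 0, 2, -1, 0, 0, 0, 0, 0, 0, -1, 0, 0, 0, 0, 0, 0, -1]}}

```text
clock: 13.52
tcp_pos: [0.4965, -0.1099, 0.0059]
tool_rot: [[-0.953, 0.304, 0.001], [0.304, 0.953, -0.0], [-0.001, -0.0, -1.0]]
force: [-0.3, -0.6, 1.0]
width: 0.0853
grasp_force: 0.0
```

>>> {"name": "servo_tool", "arguments": {"commands": [0, 0, 0, 0, 0, 0, 0, 0, 0, 0, 0, 0, 0, 0.5, 0, 0, 0, 0, 0, 0, 1, 0, 0, 0, 0, 0, 0, 1, 0, 0, 0, 0, 0, 0, 1, 0, 0, 0, 0, 0, 0, 1, 0, 0, 0, 0, 0, 0, 1, 0, 0, 0, 0, 0, 0, 1], "squeeze": 35}}

```text
clock: 14.18
tcp_pos: [0.4963, -0.11, 0.0057]
tool_rot: [[-0.953, 0.304, 0.0], [0.304, 0.953, -0.0], [-0.0, -0.0, -1.0]]
force: [-0.4, -0.2, 6.0]
width: 0.0249
grasp_force: 35.0
```

>>> {"name": "servo_tool", "arguments": {"commands": [0, 0, 0, 0, 0, -14, 1, 0, 0, 0, 0, 0, -30, 1, 0, 0, 0, 0, 0, -35, 1, 0, 0, 0, 0, 0, -35, 1, 0, 0, 0, 2.5, 19, -20, 1, 0, 0, 0, 5, 38, -10, 1, 0, 0, 0, 5, 38, 0, 1, 0, 0, 0, 5, 38, 0, 1]}}

```text
clock: 14.85
tcp_pos: [0.5206, 0.0231, 0.1505]
tool_rot: [[-0.952, 0.306, 0.002], [0.306, 0.952, -0.0], [-0.002, 0.0, -1.0]]
force: [-0.1, 0.6, 0.3]
width: 0.0251
grasp_force: 34.6
```

>>> {"name": "servo_tool", "arguments": {"commands": [0, 0, 0, 5, 38, 0, 1, 0, 0, 0, 5, 38, 0, 1, 0, 0, 0, 5, 38, 0, 1, 0, 0, 0, 5, 38, 0, 1, 0, 0, 6, 0, 4, 0, 1, 0, 0, 7, 0, 0, 0, 1, 0, 0, 7, 0, 0, 0, 1, 0, 0, 7, 0, 0, 0, 1]}}

```text
clock: 15.52
tcp_pos: [0.5477, 0.1773, 0.1488]
tool_rot: [[-0.707, 0.707, -0.001], [0.707, 0.707, -0.0], [0.0, -0.001, -1.0]]
force: [-0.9, -0.2, -1.1]
width: 0.0255
grasp_force: 34.7
```

>>> {"name": "servo_tool", "arguments": {"commands": [0, 0, 7, 0, 0, 0, 1, 0, 0, 7, 0, 0, 0, 1, 0, 0, 7, 0, 0, 0, 1, 0, 0, 7, 0, 0, 0, 1, 0, 0, 7, 0, 0, 0, 1, 0, 0, 5.5, 0, 0, 0, 1, 0, 0, 0, 0, 0, 0, 1, 0, 0, 0, 0, 0, 0, 1]}}

```text
clock: 16.18
tcp_pos: [0.5479, 0.1767, 0.149]
tool_rot: [[-0.087, 0.996, -0.001], [0.996, 0.087, -0.0], [-0.0, -0.001, -1.0]]
force: [-0.4, -0.7, -0.9]
width: 0.025
grasp_force: 34.7
```

Run:
```python
from h import *
s=r.observe(); print(s['tcp_pos'],s['width'],s['force'])
c=cam('wrist'); P=cloud(c); save(c,'pics/w5.png'); go(.548,.1765,.047)
```

```text
[0.5479188  0.17671625 0.14897512] 0.024967765435265563 [-0.41990769 -0.71118393 -0.9060063 ]
tool shift [-2.00e-01  1.00e-01  1.02e+02] y ang 5.0
```

View pics/w5.png

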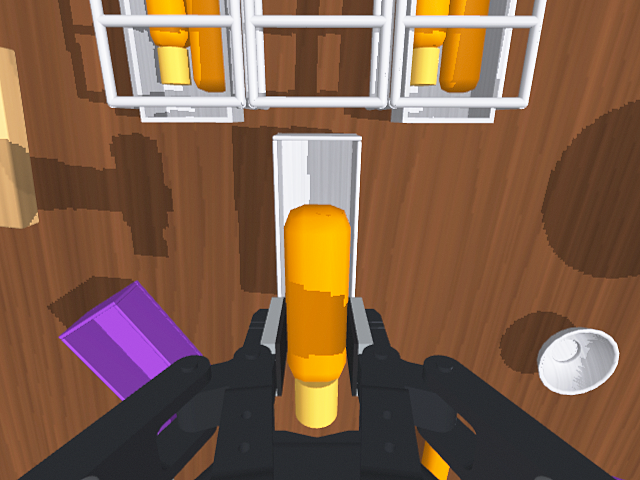

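The view shows the handle at (317,315), centred over and aligned with the box (rim end at (317,138)). I'll lower to just above the rim and release.

>>> {"name": "servo_tool", "arguments": {"commands": [0, 0, 0, 0, 0, 25, 1, 0, 0, 0, 0, 0, 30, 1, 0, 0, 0, 0, 0, 25, 1, 0, 0, 0, 0, 0, 13, 1, 0, 0, 0, 0, 0, 7, 1, 0, 0, 0, 0, 0, 2, 1, 0, 0, 0, 0, 0, 0, 1, 0, 0, 0, 0, 0, 0, 1]}}

```text
clock: 16.9
tcp_pos: [0.5491, 0.177, 0.0482]
tool_rot: [[-0.084, 0.996, 0.002], [0.996, 0.084, 0.0], [0.0, 0.002, -1.0]]
force: [-0.5, 0.3, -0.2]
width: 0.0253
grasp_force: 34.7
```

>>> {"name": "servo_tool", "arguments": {"commands": [0, 0, 0, 0, 0, 0, -0.4, 0, 0, 0, 0, 0, 0, -0.4, 0, 0, 0, 0, 0, 0, -0.4, 0, 0, 0, 0, 0, 0, -0.4, 0, 0, 0, 0, 0, 0, -0.4, 0, 0, 0, 0, 0, -10, -0.4, 0, 0, 0, 0, 0, -25, -0.4, 0, 0, 0, 0, 0, -30, -0.4]}}

```text
clock: 17.57
tcp_pos: [0.5464, 0.1764, 0.1119]
tool_rot: [[-0.084, 0.996, -0.004], [0.996, 0.084, -0.001], [-0.001, -0.004, -1.0]]
force: [0.8, 0.5, -0.0]
width: 0.0595
grasp_force: 0.0
```

>>> {"name": "servo_tool", "arguments": {"commands": [0, 0, 0, -20, 0, -35, -0.4, 0, 0, 0, -35, 0, -20, -0.4, 0, 0, 0, -40, 0, 0, 0.4, 0, 0, 0, -20, 0, 0, 0.4, 0, 0, 0, 0, 0, 0, 0.4, 0, 0, 0, 0, 0, 0, 0.4, 0, 0, 0, 0, 0, 0, 0.4]}}

```text
clock: 18.15
tcp_pos: [0.5576, 0.0627, 0.1675]
tool_rot: [[-0.083, 0.997, -0.0], [0.997, 0.083, 0.001], [0.001, -0.0, -1.0]]
force: [0.2, 0.1, -0.1]
width: 0.0256
grasp_force: 0.0
```

Run:
```python
from h import *
s=r.observe(); print(s['tcp_pos'],s['width'],s['force'])
ex=np.array([.99637,.08518]);ey=np.array([-.08518,.99637])
c=cam('wrist'); P=cloud(c); save(c,'pics/w6.png'); Z=P[...,2]
m=(abs(P[...,0]-.548)<.06)&(abs(P[...,1]-.178)<.09)
cc,_,_=rect('rim',P[m&(Z>.034)&(Z<.048)]); cc=np.array(cc)/1000; print('lat',cc@ex,'depth',cc@ey); print('max z in box',np.nanmax(Z[m]))
t=.1291-.07-.03; p=.5615*ex+t*ey; go(p[0],p[1],.012)
```

```text
[0.55759159 0.06268864 0.16754742] 0.02557770856160838 [ 0.19817689  0.0819112  -0.0966509 ]
rim 2125 c [549.3 163. ] size [ 60.3 110. ] ang 4.7 z [0.0359 0.0403 0.0417]
lat 0.5612180579412842 depth 0.11565262025787353
max z in box 0.04330181998708582
tool shift [ 13.6   0.7 155.3] y ang 4.8
```

View pics/w6.png

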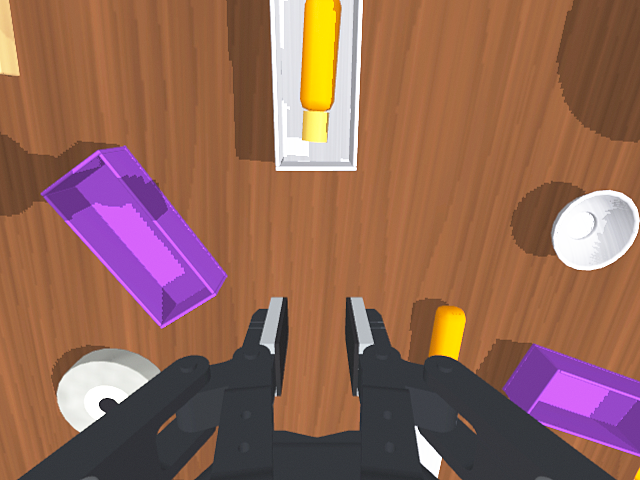

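The handle lies inside the box at (320,70), and the box is undisturbed. The two fingers, 25 mm apart, sit squarely behind its end, so I'll descend and push.

>>> {"name": "servo_tool", "arguments": {"commands": [0, 0, -0.1, 5, 0.5, 30, 0.4, 0, 0, 0, 5, 0, 35, 0.4, 0, 0, 0, 0, 0, 35, 0.4, 0, 0, 0, 0, 0, 25, 0.4, 0, 0, 0, 0, 0, 15, 0.4, 0, 0, 0, 0, 0, 10, 0.4, 0, 0, 0, 0, 0, 5, 0.4, 0, 0, 0, 0, 0, 0, 0.4]}}

```text
clock: 18.87
tcp_pos: [0.557, 0.0729, 0.0115]
tool_rot: [[-0.086, 0.996, -0.001], [0.996, 0.086, -0.0], [0.0, -0.001, -1.0]]
force: [-0.4, -0.2, 0.2]
width: 0.0253
grasp_force: 0.0
```

>>> {"name": "servo_tool", "arguments": {"commands": [0, 0, 0, 2, 0, 0, 0.4, 0, 0, 0, 3, 0, 0, 0.4, 0, 0, 0, 3, 0, 0, 0.4, 0, 0, 0, 3, 0, 0, 0.4, 0, 0, 0, 3, 0, 0, 0.4, 0, 0, 0, 3, 0, 0, 0.4, 0, 0, 0, 3, 0, 0, 0.4, 0, 0, 0, 3, 0, 0, 0.4]}}

```text
clock: 19.53
tcp_pos: [0.5555, 0.0954, 0.0124]
tool_rot: [[-0.085, 0.996, 0.0], [0.996, 0.085, -0.0], [-0.0, 0.0, -1.0]]
force: [-0.1, -0.2, 0.2]
width: 0.0257
grasp_force: 0.0
```

>>> {"name": "servo_tool", "arguments": {"commands": [0, 0, 0, 3, 0, 0, 0.4, 0, 0, 0, 3, 0, 0, 0.4, 0, 0, 0, 3, 0, 0, 0.4, 0, 0, 0, 3, 0, 0, 0.4, 0, 0, 0, 3, 0, 0, 0.4, 0, 0, 0, 3, 0, 0, 0.4, 0, 0, 0, 3, 0, 0, 0.4, 0, 0, 0, 3, 0, 0, 0.4]}}

```text
clock: 20.2
tcp_pos: [0.5535, 0.1192, 0.0123]
tool_rot: [[-0.085, 0.996, 0.0], [0.996, 0.085, -0.0], [-0.0, -0.0, -1.0]]
force: [0.3, -3.2, 0.7]
width: 0.0256
grasp_force: 1.2
```

```bash
cat > chk.py <<'E'
from h import *
ex=np.array([.99637,.08518]);ey=np.array([-.08518,.99637])
s=r.observe(); t=s['tcp_pos'][:2]; print('tcp lat/dep',t@ex,t@ey,s['force'])
c=cam('top'); save(c,'pics/chk.png'); P=cloud(c); L=P[...,:2]@ex; D=P[...,:2]@ey; Z=P[...,2]
c=cam('wrist'); save(c,'pics/chkw.png'); P=cloud(c); L=P[...,:2]@ex; D=P[...,:2]@ey; Z=P[...,2]
m=(abs(L-.5615)<.034)&(D>t@ey+.005)&(Z>.036)&(Z<.046)
q=np.c_[L[m],D[m],Z[m]]; rect('rim in rack frame',q); print(np.percentile(q[:,1],[1,99]))
E
python3 chk.py
```

```text
tcp lat/dep 0.5616136362756132 0.07166094489876874 [ 0.27756545 -3.16117224  0.67127437]
rim in rack frame 10614 c [560.8 131.5] size [ 60.6 109.7] ang 0.1 z [0.0368 0.0403 0.042 ]
[0.07801246 0.18453801]
```

>>> {"name": "servo_tool", "arguments": {"commands": [0, 0, 0, 3, 0, 0, 0.4, 0, 0, 0, 3, 0, 0, 0.4, 0, 0, 0, 3, 0, 0, 0.4, 0, 0, 0, 3, 0, 0, 0.4, 0, 0, 0, 3, 0, 0, 0.4, 0, 0, 0, 3, 0, 0, 0.4, 0, 0, 0, 3, 0, 0, 0.4, 0, 0, 0, 3, 0, 0, 0.4]}}

```text
clock: 20.97
tcp_pos: [0.5513, 0.1432, 0.0122]
tool_rot: [[-0.085, 0.996, -0.0], [0.996, 0.085, -0.0], [-0.0, -0.0, -1.0]]
force: [-1.1, -2.1, -0.3]
width: 0.0255
grasp_force: 0.8
```

>>> {"name": "servo_tool", "arguments": {"commands": [0, 0, 0, 3, 0, 0, 0.4, 0, 0, 0, 3, 0, 0, 0.4, 0, 0, 0, 3, 0, 0, 0.4, 0, 0, 0, 3, 0, 0, 0.4, 0, 0, 0, 3, 0, 0, 0.4, 0, 0, 0, 3, 0, 0, 0.4, 0, 0, 0, 3, 0, 0, 0.4, 0, 0, 0, 3, 0, 0, 0.4]}}

```text
clock: 21.63
tcp_pos: [0.5493, 0.1672, 0.0122]
tool_rot: [[-0.085, 0.996, -0.0], [0.996, 0.085, -0.0], [-0.0, -0.0, -1.0]]
force: [-0.5, -0.6, -0.9]
width: 0.0259
grasp_force: 0.6
```

```bash
python3 chk.py
```

```text
tcp lat/dep 0.5614961995288932 0.1197677561206727 [-0.45740922 -0.64979922 -0.92955986]
rim in rack frame 9853 c [560.8 179.6] size [109.7  60.4] ang 90.0 z [0.0368 0.0403 0.042 ]
[0.12600415 0.23267255]
```

>>> {"name": "servo_tool", "arguments": {"commands": [0, 0, 0, 3, 0, 0, 0.4, 0, 0, 0, 3, 0, 0, 0.4, 0, 0, 0, 3, 0, 0, 0.4, 0, 0, 0, 3, 0, 0, 0.4, 0, 0, 0, 3, 0, 0, 0.4, 0, 0, 0, 3, 0, 0, 0.4, 0, 0, 0, 3, 0, 0, 0.4, 0, 0, 0, 3, 0, 0, 0.4]}}

```text
clock: 22.4
tcp_pos: [0.5473, 0.191, 0.0123]
tool_rot: [[-0.086, 0.996, 0.0], [0.996, 0.086, -0.0], [-0.0, 0.0, -1.0]]
force: [-0.1, -3.1, 0.1]
width: 0.026
grasp_force: 1.0
```

>>> {"name": "servo_tool", "arguments": {"commands": [0, 0, 0, 3, 0, 0, 0.4, 0, 0, 0, 3, 0, 0, 0.4, 0, 0, 0, 3, 0, 0, 0.4, 0, 0, 0, 3, 0, 0, 0.4, 0, 0, 0, 3, 0, 0, 0.4, 0, 0, 0, 3, 0, 0, 0.4, 0, 0, 0, 3, 0, 0, 0.4, 0, 0, 0, 3, 0, 0, 0.4]}}

```text
clock: 23.07
tcp_pos: [0.5453, 0.2149, 0.0123]
tool_rot: [[-0.085, 0.996, 0.0], [0.996, 0.085, -0.0], [-0.0, 0.0, -1.0]]
force: [-0.2, -2.3, 2.4]
width: 0.0256
grasp_force: 1.2
```

>>> {"name": "servo_tool", "arguments": {"commands": [0, 0, 0, 3, 0, 0, 0.4, 0, 0, 0, 2, 0, 0, 0.4, 0, 0, 0, 2, 0, 0, 0.4, 0, 0, 0, 2, 0, 0, 0.4, 0, 0, 0, 2, 0, 0, 0.4, 0, 0, 0, 2, 0, 0, 0.4, 0, 0, 0, 2, 0, 0, 0.4, 0, 0, 0, 2, 0, 0, 0.4]}}

```text
clock: 23.73
tcp_pos: [0.5438, 0.2317, 0.0123]
tool_rot: [[-0.085, 0.996, -0.0], [0.996, 0.085, -0.0], [-0.0, -0.0, -1.0]]
force: [-0.2, -2.8, 1.9]
width: 0.0255
grasp_force: 1.5
```

```bash
python3 chk.py
```

```text
tcp lat/dep 0.5615784154195338 0.18456237532040842 [-0.23246692 -2.81108465  1.85829592]
rim in rack frame 9591 c [560.8 244.4] size [ 60.5 109.4] ang 0.1 z [0.0368 0.0403 0.0421]
[0.19071241 0.29747187]
```

>>> {"name": "servo_tool", "arguments": {"commands": [0, 0, 0, 1.5, 0, 0, 0.4, 0, 0, 0, 1.5, 0, 0, 0.4, 0, 0, 0, 1.5, 0, 0, 0.4, 0, 0, 0, 1.5, 0, 0, 0.4, 0, 0, 0, 1, 0, 0, 0.4, 0, 0, 0, 1, 0, 0, 0.4, 0, 0, 0, 1, 0, 0, 0.4, 0, 0, 0, 0, 0, 0, 0.4]}}

```text
clock: 24.5
tcp_pos: [0.543, 0.2408, 0.0122]
tool_rot: [[-0.085, 0.996, -0.0], [0.996, 0.085, 0.0], [0.0, -0.0, -1.0]]
force: [-0.2, -0.9, 1.3]
width: 0.0256
grasp_force: 0.6
```

>>> {"name": "servo_tool", "arguments": {"commands": [0, 0, 0, 1, 0, 0, 0.4, 0, 0, 0, 1, 0, 0, 0.4, 0, 0, 0, 1, 0, 0, 0.4, 0, 0, 0, 0, 0, 0, 0.4]}}

```text
clock: 24.83
tcp_pos: [0.5427, 0.2438, 0.0123]
tool_rot: [[-0.085, 0.996, -0.0], [0.996, 0.085, 0.0], [0.0, -0.0, -1.0]]
force: [-0.0, -0.6, 0.7]
width: 0.0259
grasp_force: 0.6
```

Depth is now about 0.1967. I'll continue in small steps until the stop is felt.

>>> {"name": "servo_tool", "arguments": {"commands": [0, 0, 0, 0.7, 0, 0, 0.4, 0, 0, 0, 0.7, 0, 0, 0.4, 0, 0, 0, 0, 0, 0, 0.4]}}

```text
clock: 25.08
tcp_pos: [0.5427, 0.2451, 0.0123]
tool_rot: [[-0.085, 0.996, -0.0], [0.996, 0.085, 0.0], [0.0, -0.0, -1.0]]
force: [-0.1, -2.2, 1.1]
width: 0.0261
grasp_force: 0.7
```

>>> {"name": "servo_tool", "arguments": {"commands": [0, 0, 0, 0.7, 0, 0, 0.4, 0, 0, 0, 0.7, 0, 0, 0.4, 0, 0, 0, 0, 0, 0, 0.4]}}

```text
clock: 25.33
tcp_pos: [0.5425, 0.2465, 0.0123]
tool_rot: [[-0.085, 0.996, -0.0], [0.996, 0.085, -0.0], [-0.0, -0.0, -1.0]]
force: [0.1, -1.8, 0.5]
width: 0.0258
grasp_force: 0.7
```

>>> {"name": "servo_tool", "arguments": {"commands": [0, 0, 0, 0.7, 0, 0, 0.4, 0, 0, 0, 0.7, 0, 0, 0.4, 0, 0, 0, 0, 0, 0, 0.4]}}

```text
clock: 25.58
tcp_pos: [0.5424, 0.2479, 0.0122]
tool_rot: [[-0.085, 0.996, -0.0], [0.996, 0.085, 0.0], [0.0, -0.0, -1.0]]
force: [0.4, -1.1, -0.1]
width: 0.0255
grasp_force: 0.7
```

```bash
cat >> chk.py <<'E'
# compare front ends of three boxes
for l0 in (.476,.5615,.6474):
    k=(abs(L-l0)<.024)&(Z>.03)&(Z<.047)&(D>.19)&(D<.24); print(l0,k.sum(), np.percentile(D[k],[1,5]) if k.sum() else '')
E
python3 chk.py
```

```text
tcp lat/dep 0.561540159598623 0.20080337707327153 [ 0.39759345 -1.05412453 -0.06390708]
rim in rack frame 7081 c [560.8 256.8] size [ 60.6 101.8] ang 0.1 z [0.0366 0.0402 0.0417]
[0.20665852 0.30644607]
0.476 749 [0.21115979 0.21139758]
0.5615 1883 [0.19110049 0.19467038]
0.6474 685 [0.2112306  0.21137395]
```

View pics/chkw.png

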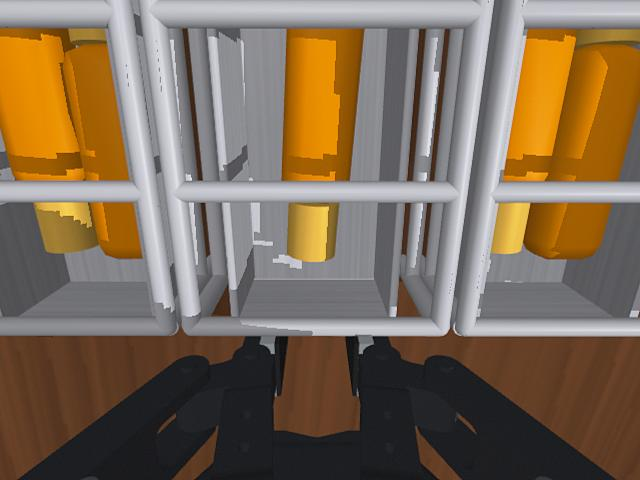

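The wrist view shows the middle box almost level with its neighbours: inner end edges are at row 278 in the middle and about 280 on both sides. I'll go a little further until the stop is felt.

>>> {"name": "servo_tool", "arguments": {"commands": [0, 0, 0, 0.5, 0, 0, 0.4, 0, 0, 0, 0.5, 0, 0, 0.4, 0, 0, 0, 0, 0, 0, 0.4]}}

```text
clock: 25.93
tcp_pos: [0.5424, 0.2479, 0.0123]
tool_rot: [[-0.086, 0.996, -0.0], [0.996, 0.086, -0.001], [-0.001, -0.0, -1.0]]
force: [0.4, -5.8, 0.9]
width: 0.0254
grasp_force: 2.9
```

>>> {"name": "servo_tool", "arguments": {"commands": [0, 0, 0, 0.5, 0, 0, 0.4, 0, 0, 0, 0.5, 0, 0, 0.4, 0, 0, 0, 0, 0, 0, 0.4]}}

```text
clock: 26.18
tcp_pos: [0.5423, 0.2479, 0.0123]
tool_rot: [[-0.086, 0.996, -0.0], [0.996, 0.086, -0.003], [-0.003, -0.001, -1.0]]
force: [1.3, -10.2, 1.0]
width: 0.0259
grasp_force: 5.0
```

The TCP has stalled at 0.2479 and the force has risen to 10 N, so the box is against the stop bar. I'll back off straight and rise.

>>> {"name": "servo_tool", "arguments": {"commands": [0, 0, 0, -2, 0, 0, 0.4, 0, 0, 0, -5, 0, 0, 0.4, 0, 0, 0, -10, 0, 0, 0.4, 0, 0, 0, -20, 0, 0, 0.4, 0, 0, 0, -30, 0, 0, 0.4, 0, 0, 0, -30, 0, -20, 0.4, 0, 0, 0, -20, 0, -35, 0.4, 0, 0, 0, 0, 0, -40, 0.4]}}

```text
clock: 26.85
tcp_pos: [0.5504, 0.129, 0.1063]
tool_rot: [[-0.083, 0.997, -0.005], [0.997, 0.083, -0.002], [-0.001, -0.006, -1.0]]
force: [1.1, 0.3, 0.1]
width: 0.0259
grasp_force: 0.0
```

>>> {"name": "servo_tool", "arguments": {"commands": [0, 0, 0, 10, 0, -40, 0.4, 0, 0, 0, 10, 0, -40, 0.4, 0, 0, 0, 0, 0, 0, 0.4, 0, 0, 0, 0, 0, 0, 0.4]}}

```text
clock: 27.18
tcp_pos: [0.5526, 0.1534, 0.1902]
tool_rot: [[-0.086, 0.996, 0.006], [0.996, 0.086, 0.001], [0.001, 0.007, -1.0]]
force: [-0.2, -1.1, -0.6]
width: 0.0258
grasp_force: 0.0
```

```bash
python3 chk.py
```

```text
tcp lat/dep 0.5636547974288382 0.1058147248763599 [-0.2084424  -1.09493525 -0.59726056]
rim in rack frame 1059 c [560.7 237.9] size [54.4 60.2] ang 89.8 z [0.0384 0.0404 0.0418]
[0.21074747 0.26426234]
0.476 320 [0.20877245 0.20880948]
0.5615 363 [0.21069867 0.21073859]
0.6474 372 [0.20869395 0.20872133]
```

View pics/chkw.png

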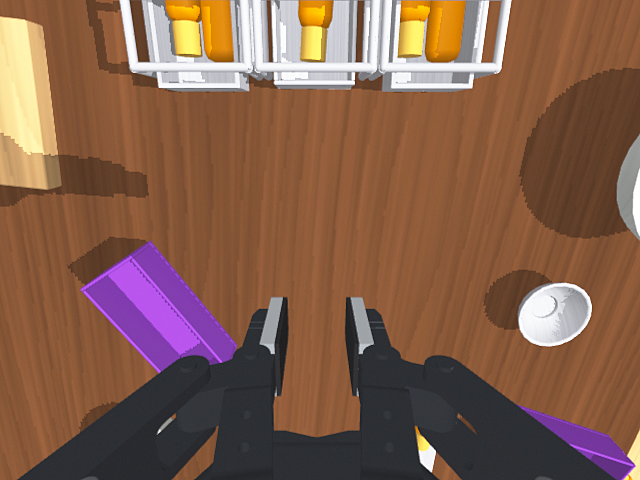

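The box is fully in the middle bay at (313,45), with the handle inside and the neighbours untouched. Its front end is 2 mm deeper than theirs, so it is hard against the stop.

```bash
python3 -c "
from plant import r
print(r.job_done())"
```

```text
the job is handed in; nothing more can be done
None
```

I handed the job in at about 27 s of the 64 s allowed: the steel box, with the knife handle inside, is upright in the middle bay and hard against the stop bar, and I saw nothing else disturbed; handing in returned no verdict.

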